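# Lay the wooden spoon on the spoon rest

## Robot

A 6-joint arm with a two-finger parallel gripper is mounted at the origin on a cart in front of the work surface, level with it; the furniture and walls round the work are solid. World frame = base frame: x ahead of the robot, y to its left, z up, the work surface at z = 0. Lengths are in m, angles in rad, forces in N, time in s.
With the tool pointing down it reaches from about 0.375 to 0.9 m from the base axis. Payload 3.1 kg.
Tool frame: the origin (TCP) lies at the very end of the fingers, on their centre line; the grasp point (between the pads) lies 19 mm behind it; z points along the fingers, y is the line along which they close (so a half turn about z gives the same grasp; the last joint's range is limited). The gripper opens to 85 mm and grips with 20 to 120 N. Pads are 22 mm wide; open, the fingers measure 114 mm over their backs; the gripper's body (76 mm by 85 mm) begins 54 mm behind the grasp point. The pads swing forward as they close: fully open they stand 13 mm farther back than shut.
Start: joints at [0.95, 0.527, 1.433, -0, 1.181, -0.178], TCP at [0.268, 0.565, 0.231] pointing down, gripper open.
Joint ranges: [-3.08, 3.08], [-0.75, 2.2], [0.22, 2.44], [-1.43, 4.57], [0, 2.65], [-2.85, 2.85]. Speed limits (rad/s): [2.79, 2.79, 3.14, 3.14, 3.14, 3.14].

## Interface

Orientations are given as a unit quaternion [x, y, z, w].
In Python, from station import telemetry, snapshot, ticket gives the robot as it stands.
- The arm moves only by the tool move_arm, never from a script. Its argument "commands" is text: rows parted by semicolons, each of 7 numbers parted by spaces: the shift along the tool's x, y, z in mm, then the turn, a rotation vector about the tool's x, y, z in degrees, then the opening, from -1 (shut) to 1 (fully open). A call has exactly 5 rows; each row is the pose to reach, as a shift and turn from the pose commanded when the call began, along the tool's axes at that moment; what a row does not reach only later rows make up. A row lasts 1/8 s, in which the tool goes at most 62.5 mm and 10.7 degrees, less where a joint would pass 70% of its speed; a pose out of reach is approached as far as the arm can. A call with a gripper value outside its range is refused whole. The fingers move at their own pace and stop on an object; "grip_force" is the grip in N (left out, the last holds). Time passes only in rows, so rows that repeat a pose let the fingers close, or fill a call up. It gives the time, the measured TCP pose, the force, the opening and the grip force at its end, in the units of the state.
- telemetry.sense(): the state, without advancing time (a new reading comes with each control period).
- snapshot(name): name is "side" or "top"; returns a dict with "image" (400x640x3 uint8, red, green, blue), "fx", "fy", "cx", "cy" (pixels), "pose" (4x4, takes a point from camera to world coordinates). Camera axes: x right, y down, z forward; pixel columns grow to the right and rows downward; lengths in m; the calibration is good to about 2 mm. A picture is of the moment at which its call begins. There is no depth.
- ticket.sign_off(): hands the job in; it is judged then, once.
The state is a dict: "t": time; "q": joint angles; "qd": joint speeds; "tau": joint torques, N m; "tcp_pos": TCP position; "tool_rot": TCP orientation; "force": force on the tool from outside, world axes, zero at the start; "ft_torque": the same for the moment, N m; "finger_gap": opening from 0.0 (shut) to 1.0 (fully open); "gripper_force": force on a finger pad.
Only numpy, scipy, OpenCV 4.12 (cv2) and the standard library are available. Lean on these libraries where they do the work, as an engineer would, in place of code of your own. Each camera call takes 0.05 s, during which the arm holds its last target. There are 200 camera calls.

## Task

Cooking is about to start: take the wooden spoon out of the utensil crock that stands in the open between sink and hob, and lay it down gently (not dropped), flat, with its head well inside the stoneware dish next to the crock, and let go. Leave the turner standing in the crock, the crock upright and the dish flat where they are, and do not disturb the mug, the mill and the sugar bowl behind them.

Things in the scene. Friction and masses are not known exactly. Their poses are not given: they have to be found in the camera images.
- crock: dark stoneware crock, open round pot, 117 mm across, 157 mm high, inside 90 mm wide, floor 10 mm up, 0.8 kg, loose on the open worktop between sink and hob (a like crock in the far right corner is no part of the task). Origin: centre of its underside, z up. The spoon and the turner in it lean on its rim, about 28 degrees from vertical, and cross inside it.
- wooden_spoon: beech cooking spoon: straight round rod, 12 mm thick, with an oval head 44 mm wide, 63 mm long, 20 mm thick; 305 mm long, 50 g. At first it stands in the crock, head up, leaning on the far side of the rim away from the robot, to the right of the turner. Origin near the rod's lower end; its three points give the line of the rod.
- spoon_foot (a point): lower end of the spoon's rod (handle end), on its centre line
- spoon_grip (a point): point on the centre line of the rod, 203 mm from spoon_foot, between the crock's rim and the head: bare round rod, 12 mm thick, from here about 30 mm either way
- spoon_head (a point): centre of the spoon's head, 275 mm from spoon_foot and 30 mm from the head's tip. The spoon's centre of mass lies 178 mm from spoon_foot.
- turner: beech turner, 312 mm long: round rod of 12 mm with a flat, square-ended blade at the top instead of the oval head; stands in the same crock and leans to the left of the spoon, away from the robot. It is to stay there. Origin near the rod's lower end.
- turner_foot (a point): lower end of the turner's rod
- dish: oblong pale stoneware dish, the spoon rest, 113 mm (its x) by 157 mm (its y), 24 mm high, loose; its floor is 14 mm up, with a lip 22 mm high along the short ends (y = +-65 to 76 mm). Origin: centre of its underside, z up. Its long side points roughly away from the robot; it stands left or right of the crock. The worktop's front edge is at about x = 0.33.
- mug: pale stoneware mug, 82 mm across, 74 mm high, behind the work; origin at the centre of its underside
- mill: small glass salt mill with a grey top, 44 mm across, 90 mm high, standing between the mug and the sugar bowl; origin at the centre of its underside
- sugar_bowl: round pale stoneware bowl without a lid, 92 mm across, 64 mm high, behind the work; origin at the centre of its underside

How it is judged:
By the outcome, as a careful person would: the job done as asked, in the order asked, and still so for the second after the job is handed in, with the robot touching nothing.
It also fails if it takes over 45 s, if anything falls off the work surface, if the arm or the gripper's body presses on something with over 40 N, if the wrist force passes 120 N, or if a joint passes its speed limit or range.

## Working session

There is one attempt and no reset: what is moved stays moved. The work goes in short steps, Python scripts to look and compute and a tool call to move; the robot and the scene stay as the last step left them, time stands still between calls to the robot, and variables do not carry over. Pictures are saved under pics/ and viewed, at most 10 in all, crops included, and the job is handed in when it is done.

Besides the shell and the picture viewer there is one more tool, called after "Emit:" as a command line: name --argument value ..., lists and objects as JSON in quotes. move_arm: Moves the arm, as the interface text tells. Its arguments: {"type":"object","properties":{"commands":{"type":"string"},"grip_force":{"type":"number"}},"required":["commands"]}

```bash
mkdir -p pics; ls; python3 - <<'E'
from station import telemetry, snapshot
import cv2,numpy as np
s=telemetry.sense(); print(s['t'],s['tcp_pos'],s['tool_rot'],s['finger_gap'])
for n in('side','top'):
    d=snapshot(n); cv2.imwrite(f'pics/{n}0.png',d['image'][:,:,::-1]); np.savez(f'{n}0.npz',**d)
    print(n,d['fx'],d['fy'],d['cx'],d['cy'],np.round(d['pose'],4).tolist())
E
```

```text
pics
0.0 [0.26735588 0.56415101 0.23032562] [ 2.19604673e-01  9.75588338e-01 -9.96019118e-04 -4.36147101e-04] 1.000942861410945
side 394.9313178710754 394.9313178710754 318.1173260753349 192.8693626438672 [[-0.9995, -0.0284, 0.0097, 0.648], [-0.0268, 0.6984, -0.7152, 0.5248], [0.0135, -0.7151, -0.6989, 0.7936], [0.0, 0.0, 0.0, 1.0]]
top 503.57143886560385 503.57143886560385 332.1842210030131 204.98904163345614 [[0.009, -0.9938, 0.1105, 0.5085], [-0.9998, -0.0067, 0.0212, -0.132], [-0.0204, -0.1107, -0.9936, 1.2273], [0.0, 0.0, 0.0, 1.0]]
```

View pics/side0.png

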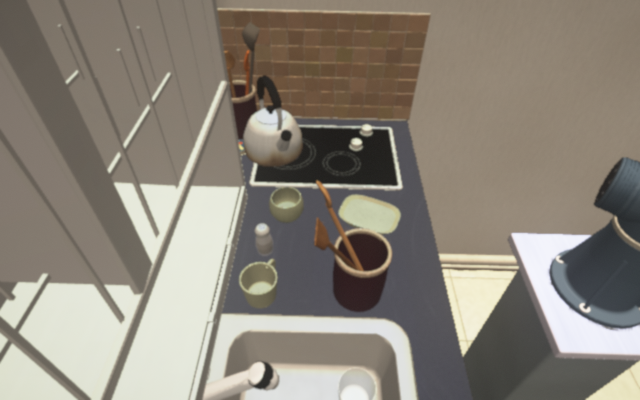

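View pics/top0.png

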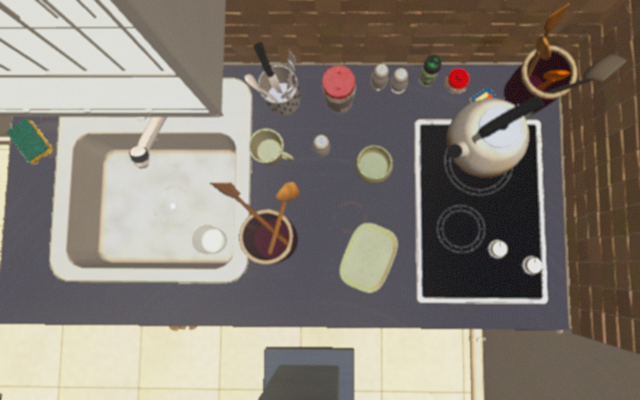

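The side view shows the spoon head near (325,193) with its rod running to about (357,268), and the turner blade near (320,235). The top view shows the spoon head near (288,191), the crock near (267,237) and the dish near (369,257). Next I'll zoom in.

```bash
python3 - <<'E'
import cv2,numpy as np
a=cv2.imread('pics/side0.png')[170:310,295:395]; b=cv2.imread('pics/top0.png')[170:310,205:305]
cv2.imwrite('pics/crop0.png',cv2.resize(np.hstack([a,b]),None,fx=4,fy=4,interpolation=cv2.INTER_CUBIC))
for n in('side0','top0'):
    im=cv2.imread(f'pics/{n}.png'); h=cv2.cvtColor(im,cv2.COLOR_BGR2HSV)
    for p in ([(193,325),(230,341),(250,350),(235,320)] if n=='side0' else [(191,288),(215,281),(235,276),(187,225)]): print(n,p,im[p],h[p])
E
```

```text
side0 (193, 325) [ 78 127 179] [ 15 144 179]
side0 (230, 341) [ 64 102 147] [ 14 144 147]
side0 (250, 350) [ 62  98 140] [ 14 142 140]
side0 (235, 320) [ 45  71 106] [ 13 147 106]
top0 (191, 288) [ 60 125 190] [ 15 174 190]
top0 (215, 281) [ 61 108 160] [ 14 158 160]
top0 (235, 276) [ 53  98 146] [ 15 162 146]
top0 (187, 225) [ 60  84 117] [ 13 124 117]
```

View pics/crop0.png

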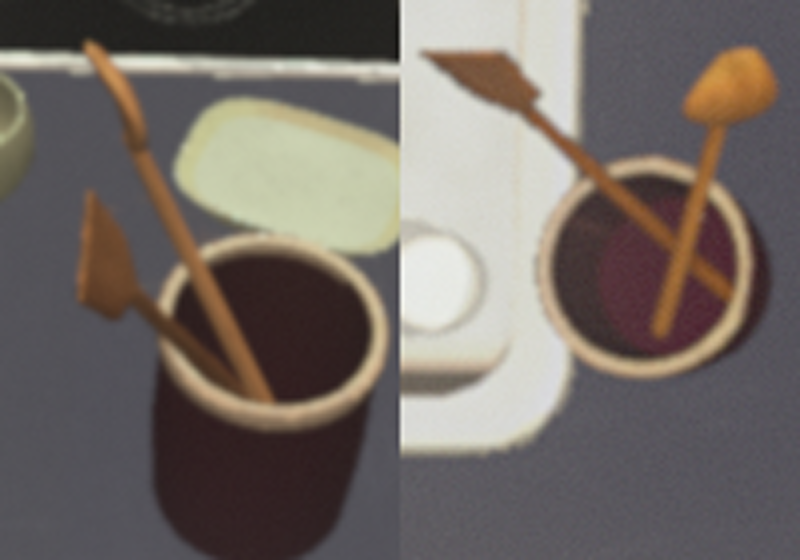

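The crop shows the spoon rod running (329.5,207.5)→(359.5,268.7) in the side view and (284.5,201)→(270,253) in the top view, with the foot visible at the lower end of that. It lies over the turner in both views.

```bash
cat > h.py <<'E'
import cv2,numpy as np
from scipy.spatial.transform import Rotation as R
def load(n): return dict(np.load(n+'.npz'))
def ray(d,u,v):
    P=d['pose']; r=P[:3,:3]@np.array([(u-d['cx'])/d['fx'],(v-d['cy'])/d['fy'],1]); return P[:3,3],r/np.linalg.norm(r)
def onz(d,u,v,z):
    o,r=ray(d,u,v); return o+r*(z-o[2])/r[2]
def proj(d,p):
    P=d['pose']; c=P[:3,:3].T@(np.array(p)-P[:3,3]); return np.array([d['fx']*c[0]/c[2]+d['cx'],d['fy']*c[1]/c[2]+d['cy']])
def wood(d):
    h=cv2.cvtColor(d['image'],cv2.COLOR_RGB2HSV); return cv2.inRange(h,(8,110,80),(20,255,255))
def rodline(d,a,b,w=5):
    "refine a pixel line by the wood centroid of each row between a and b"
    m=wood(d); pts=[]
    for v in range(int(a[1])+1,int(b[1])):
        u=a[0]+(b[0]-a[0])*(v-a[1])/(b[1]-a[1]); k=np.arange(round(u)-w,round(u)+w+1); s=k[m[v,k]>0]
        if 2<=len(s)<=7: pts.append((s.mean(),v))
    x=cv2.fitLine(np.float32(pts),cv2.DIST_HUBER,0,.01,.01).ravel(); return x[2:],x[:2],len(pts)
def cross(ds,lines):
    N=[]
    for d,(p,t,_) in zip(ds,lines):
        o,r1=ray(d,*p); _,r2=ray(d,*(p+20*t)); n=np.cross(r1,r2); N.append((n/np.linalg.norm(n),o))
    t=np.cross(N[0][0],N[1][0]); t/=np.linalg.norm(t); t*=np.sign(t[2])
    p=np.linalg.lstsq(np.array([N[0][0],N[1][0],t]),np.array([N[0][0]@N[0][1],N[1][0]@N[1][1],0]),rcond=None)[0]
    return p,t
def near(d,p,t,u,v):
    "point of line p+s t nearest to a pixel ray"
    o,r=ray(d,u,v); A=np.array([t,-r]).T; s=np.linalg.lstsq(A,o-p,rcond=None)[0]; return p+s[0]*t
E
python3 - <<'E'
from h import *
S,T=load('side0'),load('top0')
ls=rodline(S,(329.5,208),(350,249)); lt=rodline(T,(284.5,202),(280,218)); lt2=rodline(T,(284.5,202),(270,252))
print(ls,lt,lt2)
for l in(lt,lt2):
    p,t=cross([S,T],[ls,l]); print('dir',t,'tilt',np.degrees(np.arccos(t[2])))
    print('foot top',near(T,p,t,270,253.5),'tip top',near(T,p,t,291,182),'tip side',near(S,p,t,317.5,180.5),'neck s',near(S,p,t,329.5,207))
for n,d,roi in(('T',T,(330,210,80,90)),('S',S,(332,185,75,55))):
    x,y,w,h=roi; hs=cv2.cvtColor(d['image'],cv2.COLOR_RGB2HSV)[y:y+h,x:x+w]
    m=cv2.inRange(hs,(20,25,120),(45,255,255)); m=cv2.morphologyEx(m,cv2.MORPH_CLOSE,np.ones((3,3)))
    c=max(cv2.findContours(m,0,2)[0],key=cv2.contourArea).reshape(-1,2)+[x,y]
    q=np.float32([onz(d,*k,.022)[:2] for k in c]); r=cv2.minAreaRect(q); print('dish',n,r,len(c),c.min(0),c.max(0))
# crock rim: ellipses
for n,d,roi in(('T',T,(232,203,72,68)),('S',S,(328,222,70,60))):
    x,y,w,h=roi; hs=cv2.cvtColor(d['image'],cv2.COLOR_RGB2HSV)[y:y+h,x:x+w]
    m=cv2.inRange(hs,(5,30,130),(20,120,255)); ys,xs=np.nonzero(m)
    q=np.float32([onz(d,a+x,b+y,.157)[:2] for a,b in zip(xs,ys)]); c=np.median(q,0)
    for i in range(20):
        rr=np.linalg.norm(q-c,axis=1); k=abs(rr-.052)<.012; A=np.c_[2*q[k],np.ones(k.sum())]; s=np.linalg.lstsq(A,(q[k]**2).sum(1),rcond=None)[0]; c=s[:2]
    print('crock',n,c,np.sqrt(s[2]+c@c),k.sum())
E
```

```text
(array([341.45, 231.9 ], dtype=float32), array([0.44721356, 0.89442724], dtype=float32), 40) (array([281.35, 210.5 ], dtype=float32), array([ 0.29332843, -0.9560117 ], dtype=float32), 15) (array([275.7, 230.4], dtype=float32), array([ 0.27248305, -0.9621606 ], dtype=float32), 39)
dir [ 0.42760333 -0.25330272  0.86775177] tilt 29.801578059547186
foot top [0.52632142 0.04714588 0.00970472] tip top [ 0.65831596 -0.03104475  0.27756629] tip side [ 0.6598352  -0.03194472  0.28064934] neck s [ 0.63301407 -0.01605647  0.22622018]
dir [ 0.42491138 -0.24126447  0.8724917 ] tilt 29.250504672266427
foot top [0.52568036 0.04542363 0.00635026] tip top [ 0.65842303 -0.0299476   0.2789174 ] tip side [ 0.6598095  -0.03073483  0.28176431] neck s [ 0.63302867 -0.01552869  0.22677389]
dish T ((0.51869797706604, -0.19320981204509735), (0.11648973077535629, 0.16010984778404236), 67.1080322265625) 115 [339 223] [397 292]
dish S ((0.5260980725288391, -0.18052655458450317), (0.1497097909450531, 0.160036101937294), 69.76700592041016) 110 [338 194] [400 239]
crock T [0.55989509 0.0320396 ] 0.054439577309738835 634
crock S [0.56323712 0.03503783] 0.05445989840232642 558
```

```bash
cat >> h.py <<'E'
foot=np.array([.529,.0436,.013]); t0=np.array([.425,-.2413,.8725]); t0/=np.linalg.norm(t0); grip=foot+.203*t0
n0=np.array([-t0[0]*t0[2],-t0[1]*t0[2],t0[0]**2+t0[1]**2]); n0/=np.linalg.norm(n0)   # normal of rod in its vertical plane, up
e0=np.cross(t0,-n0); e0*=np.sign(e0[1])
def frame(z,y):
    z=z/np.linalg.norm(z); y=y-z*(y@z); y/=np.linalg.norm(y); return np.array([np.cross(y,z),y,z]).T
def grasp_R(rho=35,th=12):
    r,h=np.radians([rho,th]); a=np.cos(r)*-n0+np.sin(r)*e0; z=np.cos(h)*a-np.sin(h)*t0
    y=np.cross(z,t0); y*=np.sign(y[1]); return frame(z,y)
def delta(p0,R0,p,Rt,name=''):
    d=R0.T@(p-p0)*1000; w=R.from_matrix(R0.T@Rt).as_rotvec(degrees=True)
    print(name,'shift',d.round(1),'turn',w.round(1),'|',np.linalg.norm(d).round(),np.linalg.norm(w).round()); return p,Rt
def cur():
    from station import telemetry
    s=telemetry.sense(); return np.array(s['tcp_pos']),R.from_quat(s['tool_rot']).as_matrix(),s
E
python3 - <<'E'
from h import *
p,Q,s=cur(); G=grasp_R(); print(G.round(3),grip)
half=Q@R.from_rotvec(.5*R.from_matrix(Q.T@G).as_rotvec()).as_matrix()
p,Q=delta(p,Q,np.array([.40,.22,.34]),half,'A')
pre=grip+.0095*G[:,2]-.09*G[:,2]; print('pre',pre)
p,Q=delta(p,Q,pre+[-.02,0,.03],G,'B')
p,Q=delta(p,Q,pre,G,'C')
E
```

```text
[[-0.604 -0.031  0.797]
 [ 0.206  0.959  0.193]
 [-0.77   0.28  -0.573]] [ 0.61527039 -0.00538128  0.19010803]
A shift [-267.3 -254.4 -109.2] turn [-13.7 -24.1  -8.7] | 385.0 29.0
pre [ 0.5511477  -0.02091037  0.23623154]
B shift [-153.3 -212.8  109. ] turn [-13.7 -24.1  -8.7] | 284.0 29.0
C shift [11.  -9.  33.1] turn [0. 0. 0.] | 36.0 0.0
```

Emit:
move_arm --commands "-45 -43 -60 -3 -5 -2 0.1; -90 -85 -110 -6 -10 -4 0.1; -150 -140 -110 -9 -16 -6 0.1; -205 -195 -110 -12 -21 -8 0.1; -260 -245 -110 -14 -24 -9 0.1" --grip_force 40

```text
t: 0.72
tcp_pos: [0.3681, 0.3039, 0.338]
tool_rot: [0.135, 0.961, 0.073, 0.23]
force: [0.8, -1.4, -0.9]
finger_gap: 0.549
gripper_force: 0.0
```

```bash
python3 - <<'E'
from h import *
p,Q,s=cur(); G=grasp_R(); print(p,s['q'],s['finger_gap'],s['force'])
pre=grip+.0095*G[:,2]-.09*G[:,2]
delta(p,Q,pre+[-.03,0,.04],G,'B')
E
```

```text
[0.36806935 0.30388604 0.33798482] [ 0.57207821  0.05597659  1.92579614 -0.28146673  0.72685092 -0.54935397] 0.5485775848908226 [ 0.75752371 -1.44393901 -0.86541461]
B shift [-200.5 -287.3  100. ] turn [-13.  -24.   -8.5] | 364.0 29.0
```

Emit:
move_arm --commands "-30 -45 15 -2 -4 -1 0.1; -60 -90 30 -4 -8 -3 0.1; -90 -135 45 -6 -12 -4 0.1; -120 -175 60 -8 -16 -6 0.1; -120 -175 60 -8 -16 -6 0.1"

```text
t: 1.35
tcp_pos: [0.4234, 0.1948, 0.3065]
tool_rot: [0.077, 0.936, 0.134, 0.315]
force: [-0.3, 0.8, -0.3]
finger_gap: 0.55
gripper_force: 0.0
```

```bash
python3 - <<'E'
from h import *
p,Q,s=cur(); G=grasp_R(); print(p,s['q'],s['finger_gap'],s['force'])
pre=grip+.0095*G[:,2]-.09*G[:,2]
delta(p,Q,pre+[-.03,0,.04],G,'B')
E
```

```text
[0.42336773 0.19478717 0.30647021] [ 0.09535409  0.02030134  2.20306649  0.56346818  0.27211967 -1.80623259] 0.5497850697240709 [-0.31523445  0.75044145 -0.33317733]
B shift [-109.4 -208.6   39.2] turn [ -2.9 -15.1  -4.5] | 239.0 16.0
```

Emit:
move_arm --commands "-25 -40 5 0 0 0 0.1; -50 -80 10 0 0 0 0.1; -75 -125 20 0 0 0 0.1; -95 -165 30 0 -2 0 0.1; -110 -205 38 0 -4 0 0.1"

```text
t: 1.98
tcp_pos: [0.5242, -0.0174, 0.2863]
tool_rot: [0.086, 0.927, 0.131, 0.342]
force: [0.6, 0.8, 0.4]
finger_gap: 0.551
gripper_force: 0.0
```

```bash
python3 - <<'E'
from h import *
p,Q,s=cur(); G=grasp_R(); print(p,s['q'],s['finger_gap'],s['force'])
pre=grip+.0095*G[:,2]-.09*G[:,2]
delta(p,Q,pre+[-.03,0,.04],G,'B')
E
```

```text
[ 0.52418984 -0.01738536  0.28626893] [-0.54980192  0.18298739  2.13000127  1.14470623  0.58006647 -2.85516703] 0.5506649913280941 [0.57244644 0.80102482 0.38022257]
B shift [ 7.5 -6.6  4.7] turn [ -3.4 -11.7  -4.8] | 11.0 13.0
```

Emit:
move_arm --commands "0 0 -10 0 0 10 0.1; 0 0 -10 0 0 20 0.1; 0 0 -10 0 0 30 0.1; 0 0 -10 0 0 40 0.1; 0 0 -10 0 0 50 0.1"

```text
t: 2.6
tcp_pos: [0.5172, -0.0173, 0.2941]
tool_rot: [0.47, 0.803, 0.263, 0.254]
force: [0.1, 0.9, -0.1]
finger_gap: 0.549
gripper_force: 0.0
```

Emit:
move_arm --commands "0 0 0 0 0 10 0.1; 0 0 0 0 0 20 0.1; 0 0 0 0 0 30 0.1; 0 0 0 0 0 40 0.1; 0 0 0 0 0 50 0.1"

```text
t: 3.22
tcp_pos: [0.5173, -0.0172, 0.2942]
tool_rot: [0.765, 0.53, 0.346, 0.119]
force: [0.3, -0.9, -0.0]
finger_gap: 0.546
gripper_force: 0.0
```

```bash
sed -i 's/y\*=np.sign(y\[1\]); return frame/y*=-np.sign(y[1]); return frame/' h.py; python3 - <<'E'
from h import *
p,Q,s=cur(); G=grasp_R(); print(p,s['q'],s['finger_gap'],s['force'])
pre=grip+.0095*G[:,2]-.09*G[:,2]
delta(p,Q,pre+[-.03,0,.04],G,'B')
E
```

```text
[ 0.51725942 -0.01722594  0.29415704] [-0.56149188  0.15625633  2.13233595  1.10905443  0.59930731 -1.0752913 ] 0.5456901687232154 [ 0.28764396 -0.88969338 -0.03509354]
B shift [-9.7 -5.5 15. ] turn [-5.4 12.  74.8] | 19.0 76.0
```

Emit:
move_arm --commands "0 0 0 0 0 10 0.1; 0 0 0 0 0 20 0.1; 0 0 0 0 0 30 0.1; 0 0 0 0 0 40 0.1; 0 0 0 0 0 50 0.1"

```text
t: 3.85
tcp_pos: [0.5173, -0.0172, 0.2941]
tool_rot: [0.917, 0.157, 0.364, -0.038]
force: [-0.7, -0.3, -0.7]
finger_gap: 0.55
gripper_force: 0.0
```

```bash
python3 - <<'E'
from h import *
p,Q,s=cur(); G=grasp_R(); print(p,s['q'],s['finger_gap'],s['force'])
pre=grip+.0095*G[:,2]-.09*G[:,2]
delta(p,Q,pre,G,'pre')
E
```

```text
[ 0.517255   -0.01722922  0.29414711] [-0.56148685  0.15626581  2.13234638  1.10904428  0.59927711 -0.20264595] 0.549979756026128 [-0.73865163 -0.27474594 -0.74927895]
pre shift [-17.   11.6  64. ] turn [ 0.2 12.3 25. ] | 67.0 28.0
```

Emit:
move_arm --commands "-5 3 14 0 4 8 0.1; -10 6 30 0 8 16 0.1; -14 9 48 0 11 22 0.1; -17 12 64 0 12 25 0.1; -17 12 64 0 12 25 0.1"

```text
t: 4.47
tcp_pos: [0.5515, -0.0213, 0.235]
tool_rot: [0.887, -0.048, 0.439, -0.132]
force: [-0.1, 0.3, 0.7]
finger_gap: 0.547
gripper_force: 0.0
```

```bash
python3 - <<'E'
from h import *
from station import snapshot
p,Q,s=cur(); G=grasp_R(); print(p,s['q'],s['finger_gap'],s['force'])
delta(p,Q,grip+.0095*G[:,2],G,'grasp')
S,T=snapshot('side'),snapshot('top')
for n,d in(('side1',S),('top1',T)): np.savez(n+'.npz',**d)
a=S['image'][150:310,290:430]; b=T['image'][150:310,205:345]
cv2.imwrite('pics/pre.png',cv2.resize(np.hstack([a,b])[:,:,::-1],None,fx=2.8,fy=2.8,interpolation=cv2.INTER_CUBIC))
E
```

```text
[ 0.55149268 -0.02132177  0.23504344] [-0.59006043  0.42503276  2.27527304  1.96650705  0.70849133 -0.72061205] 0.5474916962661408 [-0.10215545  0.30281484  0.68173641]
grasp shift [ 1.3 -0.9 89.1] turn [0.1 0.4 0.2] | 89.0 1.0
```

View pics/pre.png

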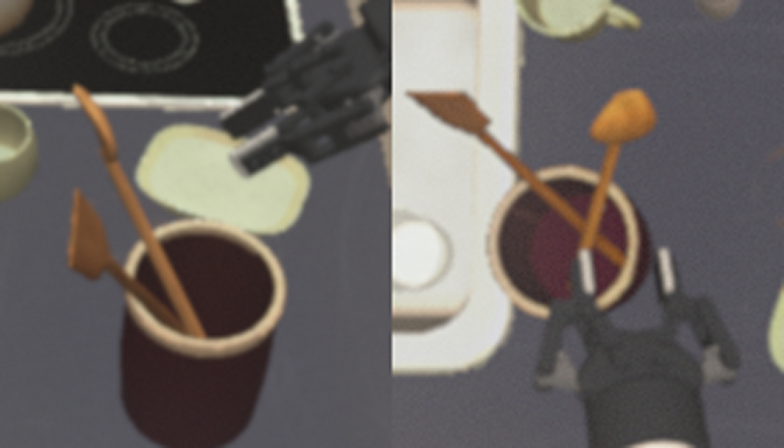

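```bash
python3 - <<'E'
from h import *
S,T=load('side1'),load('top1'); p,Q,s=cur()
for f in(0,.006): print(proj(T,p-f*Q[:,2]),proj(S,p-f*Q[:,2]))
print('grip',proj(T,grip),proj(S,grip))
ends=[p-.006*Q[:,2]+k*.024*Q[:,1] for k in(-1,1)]; print([proj(T,e) for e in ends],[proj(S,e) for e in ends])
E
```

```text
[286.39427225 238.56588228] [370.57217497 202.83357044]
[286.73751281 240.922649  ] [373.1407618  201.25588947]
grip [281.80709626 208.77718472] [337.22728523 223.55320316]
[array([274.54758738, 241.094164  ]), array([298.77697756, 240.75325102])] [array([374.80848796, 207.46005195]), array([371.56120056, 195.37971221])]
```

The picture shows the open fingers level with the rod. The tips are at (274,240) and (302,240) in the top view, within 2 mm of the predicted positions. Now I'll advance.

Emit:
move_arm --commands "0 0 25 0 0 0 0.1; 0 0 48 0 0 0 0.1; 1 -1 68 0 0 0 0.1; 1 -1 82 0 0 0 0.1; 1 -1 89 0 0 0 0.1"

```text
t: 5.2
tcp_pos: [0.6234, -0.0035, 0.1866]
tool_rot: [0.887, -0.047, 0.441, -0.131]
force: [0.0, 0.9, 0.5]
finger_gap: 0.549
gripper_force: 0.0
```

```bash
python3 - <<'E'
from h import *
from station import snapshot
p,Q,s=cur(); G=grasp_R(); print(p,s['q'],s['finger_gap'],s['force'])
delta(p,Q,grip+.0095*G[:,2],G,'grasp')
S,T=snapshot('side'),snapshot('top')
a=S['image'][150:310,290:430]; b=T['image'][150:310,205:345]
cv2.imwrite('pics/at.png',cv2.resize(np.hstack([a,b])[:,:,::-1],None,fx=2.8,fy=2.8,interpolation=cv2.INTER_CUBIC))
E
```

```text
[ 0.62336291 -0.00347304  0.18658013] [-0.44092248  0.59023034  2.14729225  2.18181432  0.67517839 -0.8238685 ] 0.5489555085857403 [0.048292   0.93242401 0.51594442]
grasp shift [-1.8  0.6  0.7] turn [0.1 0.2 0.4] | 2.0 0.0
```

View pics/at.png

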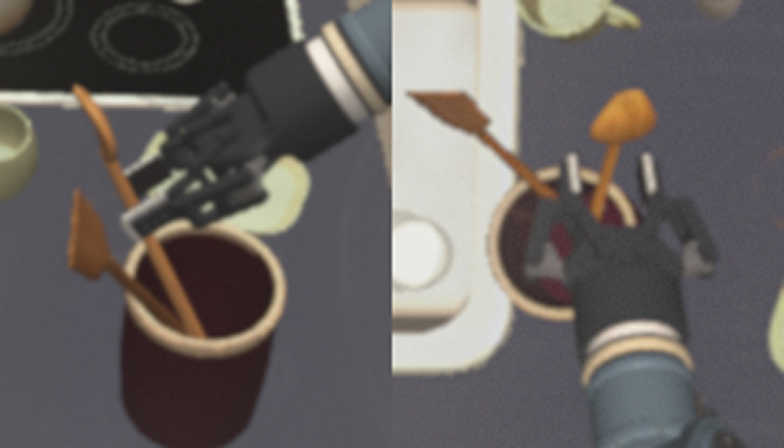

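The rod lies midway between the fingers: tips at (269,205) and (296,205) in the top view, rod at about (283,205). Closing.

Emit:
move_arm --commands "0 0 0 0 0 0 -1; 0 0 0 0 0 0 -1; 0 0 0 0 0 0 -1; 0 0 0 0 0 0 -1; 0 0 0 0 0 0 -1" --grip_force 50

```text
t: 5.92
tcp_pos: [0.6229, -0.0037, 0.1864]
tool_rot: [0.887, -0.047, 0.441, -0.131]
force: [-0.5, 1.0, 0.8]
finger_gap: 0.113
gripper_force: 48.7
```

```bash
python3 - <<'E'
from h import *
p,Q,s=cur(); print(p,s['finger_gap'],s['gripper_force'],s['force'])
print('up 170 in tool', (Q.T@np.array([.0,-.02,.17])*1000).round())
print('small off rim', (Q.T@np.array([.0,-.005,.02])*1000).round())
E
```

```text
[ 0.62288183 -0.00369126  0.18636523] 0.11330163067198512 48.728166818618774 [-0.46135537  1.0030171   0.77887416]
up 170 in tool [ 135.  -27. -102.]
small off rim [ 16.  -1. -12.]
```

Emit:
move_arm --commands "12 -2 -9 0 0 0 -1; 30 -6 -22 0 0 0 -1; 50 -10 -37 0 0 0 -1; 70 -14 -53 0 0 0 -1; 90 -18 -68 0 0 0 -1"

```text
t: 6.55
tcp_pos: [0.6226, -0.0174, 0.3001]
tool_rot: [0.887, -0.047, 0.44, -0.131]
force: [0.6, 0.2, -0.2]
finger_gap: 0.115
gripper_force: 48.8
```

Emit:
move_arm --commands "20 -4 -15 0 0 0 -1; 40 -8 -30 0 0 0 -1; 54 -11 -40 0 0 0 -1; 54 -11 -40 0 0 0 -1; 54 -11 -40 0 0 0 -1"

```text
t: 7.18
tcp_pos: [0.6231, -0.0248, 0.3661]
tool_rot: [0.887, -0.047, 0.44, -0.132]
force: [-0.5, -0.1, -1.8]
finger_gap: 0.116
gripper_force: 48.8
```

```bash
python3 - <<'E'
from h import *
from station import snapshot
p,Q,s=cur(); print(p,s['q'],s['finger_gap'],s['gripper_force'],s['force'])
S,T=snapshot('side'),snapshot('top')
for n,d in(('side2',S),('top2',T)): np.savez(n+'.npz',**d)
a=S['image'][100:300,250:450]; b=T['image'][100:300,200:400]
cv2.imwrite('pics/lift.png',cv2.resize(np.hstack([a,b])[:,:,::-1],None,fx=2,fy=2,interpolation=cv2.INTER_CUBIC))
E
```

```text
[ 0.62309849 -0.02483273  0.36609986] [-0.491405    0.20234959  1.95727904  1.31298536  0.59633668  0.1758114 ] 0.11589899989468941 48.787660002708435 [-0.47712133 -0.10877925 -1.80239865]
```

View pics/lift.png

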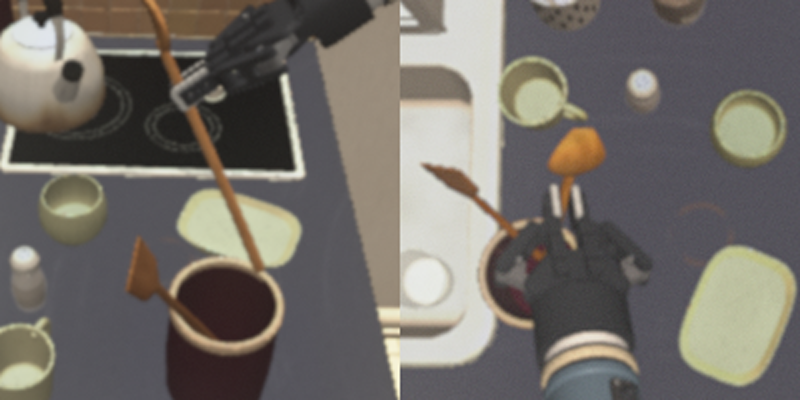

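The spoon is out. Its foot shows at about (379,234) in the side view, above the rim, and the turner is still standing. I'll check the hold and plan the laying pose.

```bash
cat >> h.py <<'E'
# dish
dc=np.array([.5187,-.1932,0]); yd=np.array([np.cos(np.radians(-22.9)),np.sin(np.radians(-22.9)),0])
G=grasp_R(); tl=G.T@t0                      # rod direction in the tool
def lay_R(slope=2.,roll=0):
    "tool pose with the rod along the dish, handle end up by slope deg, tool rolled about the rod"
    a=np.radians(-slope); t=np.cos(a)*yd+np.sin(a)*np.array([0,0,1.])
    # rod-frame in tool: tl, y ; in world: t, horizontal
    A=np.array([tl,[0,1,0],np.cross(tl,[0,1,0])]).T
    yw=np.cross([0,0,1.],t); yw/=-np.linalg.norm(yw)     # flipped grasp: tool y to the right
    B=np.array([t,yw,np.cross(t,yw)]).T
    return R.from_rotvec(np.radians(roll)*t).as_matrix()@B@A.T
E
python3 - <<'E'
from h import *
S,T=load('side2'),load('top2'); p,Q,s=cur(); g=p-.0095*Q[:,2]; t=Q@tl
print('tl',tl,'t',t,'foot pred',g-.203*t)
print('S foot',proj(S,g-.203*t),'grip',proj(S,g),'tip',proj(S,g+.102*t)); print('T head',proj(T,g+.072*t),'tip',proj(T,g+.102*t))
ls=rodline(S,(347.5,157.5),(377.5,231),6); print(ls, 'foot line u at v=231', ls[0]+ls[1]*(231-ls[0][1])/ls[1][1])
L=lay_R(); print(L.round(3), 'z',L[:,2])
print('turn',R.from_matrix(Q.T@L).as_rotvec(degrees=True))
hc=dc+.03*yd+[0,0,.026]; tt=L@tl; gp=hc-.072*tt; print('grip at lay',gp,'tcp',gp+.0095*L[:,2],'foot',gp-.203*tt)
# head roll: mask of head in top2 and side2 -> second moments
for n,d in(('side2',S),('top2',T)):
    m=wood(d); c=proj(d,g+.072*t).astype(int); r=m[c[1]-25:c[1]+25,max(c[0]-25,0):c[0]+25]; k=cv2.connectedComponentsWithStats(r); print(n,c,k[2][1:,:].tolist())
E
```

```text
tl [ 9.78147601e-01  3.87067435e-17 -2.07911691e-01] t [ 0.43115185 -0.23579563  0.87092394] foot pred [0.52810217 0.02120773 0.19444098]
S foot [381.70268034 233.57162188] grip [341.84302636 145.77044218] tip [317.68584028  92.55800242]
T head [287.80155658 173.6813993 ] tip [290.69132153 162.56611718]
(array([362.3, 193.7], dtype=float32), array([0.3973599 , 0.91766286], dtype=float32), 73) foot line u at v=231 [378.4514 231.    ]
[[ 0.894 -0.389 -0.223]
 [-0.378 -0.921  0.094]
 [-0.242 -0.    -0.97 ]] z [-0.22285492  0.0941376  -0.97029573]
turn [-24.24279984 -61.98883835  18.87066041]
grip at lay [ 0.48005062 -0.17687386  0.02851276] tcp [ 0.47793349 -0.17597955  0.01929495] foot [ 0.29316389 -0.09792982  0.03559736]
side2 [325 108] [[0, 1, 2, 5, 7], [6, 0, 42, 50, 697], [0, 10, 4, 10, 24], [7, 13, 1, 1, 1], [10, 13, 1, 1, 1], [8, 17, 1, 1, 1], [10, 17, 1, 1, 1], [16, 17, 1, 1, 1], [46, 16, 2, 2, 3], [13, 18, 1, 1, 1], [46, 19, 1, 1, 1], [0, 21, 4, 5, 7], [9, 22, 4, 3, 5], [13, 23, 4, 6, 8], [21, 23, 1, 2, 2], [7, 24, 2, 1, 2], [11, 27, 1, 1, 1], [21, 26, 1, 1, 1], [49, 26, 1, 5, 5], [2, 29, 2, 2, 3], [23, 28, 1, 1, 1], [11, 31, 3, 2, 3], [15, 31, 1, 2, 2], [21, 32, 1, 1, 1]]
top2 [287 173] [[12, 16, 28, 34, 530]]
```

```bash
python3 - <<'E'
from h import *
p,Q,s=cur(); L=lay_R(); r=R.from_matrix(Q.T@L).as_rotvec()
H=Q@R.from_rotvec(.55*r).as_matrix()
p,Q=delta(p,Q,np.array([.56,-.11,.33]),H,'P1')
p,Q=delta(p,Q,np.array([.478,-.176,.17]),L,'P2')
E
```

```text
P1 shift [-48.8  89.7 -45.7] turn [-13.3 -34.1  10.4] | 112.0 38.0
P2 shift [-97.1 112.7 120.6] turn [-10.9 -27.9   8.5] | 192.0 31.0
```

Emit:
move_arm --commands "-10 18 -9 -3 -7 2 -1; -20 36 -18 -5 -14 4 -1; -30 54 -27 -8 -20 6 -1; -40 72 -36 -11 -27 8 -1; -49 90 -46 -13 -34 10 -1"

```text
t: 7.9
tcp_pos: [0.5594, -0.1106, 0.3305]
tool_rot: [0.978, -0.132, 0.139, -0.077]
force: [0.3, 0.8, -1.1]
finger_gap: 0.115
gripper_force: 48.8
```

```bash
python3 - <<'E'
from h import *
p,Q,s=cur(); print(p,s['q'],s['finger_gap'],s['force']); L=lay_R()
delta(p,Q,np.array([.478,-.176,.17]),L,'P2')
E
```

```text
[ 0.55935134 -0.11055992  0.33046551] [-0.52316555  0.25048251  1.64077545  0.28401865  1.06411298  1.20036304] 0.11545973137995028 [ 0.27018521  0.79398284 -1.08237048]
P2 shift [-97.5 111.7 121.1] turn [-11.  -27.9   8.9] | 191.0 31.0
```

Emit:
move_arm --commands "-20 22 24 -2 -6 2 -1; -40 45 48 -4 -11 4 -1; -60 67 72 -7 -17 6 -1; -80 90 97 -9 -22 7 -1; -97 112 121 -11 -28 9 -1"

```text
t: 8.52
tcp_pos: [0.4792, -0.1763, 0.169]
tool_rot: [0.973, -0.198, -0.12, -0.025]
force: [-0.3, -0.8, 0.1]
finger_gap: 0.116
gripper_force: 48.8
```

```bash
python3 - <<'E'
from h import *
from station import snapshot
p,Q,s=cur(); print(p,s['q'],s['finger_gap'],s['force'],s['ft_torque'])
S,T=snapshot('side'),snapshot('top')
for n,d in(('side3',S),('top3',T)): np.savez(n+'.npz',**d)
g=p-.0095*Q[:,2]; t=Q@tl; print('t',t)
for n,d in(('S',S),('T',T)): print(n,proj(d,g+.072*t),proj(d,g+.102*t),proj(d,g-.203*t))
a=S['image'][130:330,300:500]; b=T['image'][150:350,270:470]
cv2.imwrite('pics/hover.png',cv2.resize(np.hstack([a,b])[:,:,::-1],None,fx=2,fy=2,interpolation=cv2.INTER_CUBIC))
E
```

```text
[ 0.47918061 -0.17632711  0.16896057] [-0.55032869  0.56155078  1.60864728 -0.03846865  1.2152204   1.43904993] 0.11587846881188604 [-0.32362449 -0.84009343  0.13731511] [-0.06148689 -0.17420076 -0.02249204]
t [ 0.92013034 -0.38988515 -0.0367387 ]
S [364.35329272 165.90199542] [352.70304787 162.81494836] [482.9248514  197.32073261]
T [377.84502136 242.52122408] [383.4039089  229.34272388] [324.89359549 368.05360293]
```

View pics/hover.png

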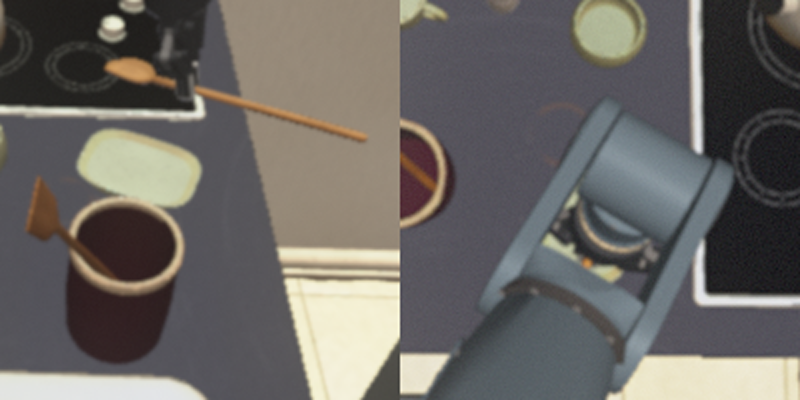

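The side view shows the head tip at (352,163) and the foot at (482,199), both within 2 px of prediction, with the face about flat. I'll cross-check the dish in this view, then descend.

```bash
python3 - <<'E'
from h import *
S=load('side3'); T=load('top0')
x,y,w,h=332,188,75,50; hs=cv2.cvtColor(S['image'],cv2.COLOR_RGB2HSV)[y:y+h,x:x+w]
m=cv2.inRange(hs,(24,25,110),(48,255,255)); m=cv2.morphologyEx(m,cv2.MORPH_OPEN,np.ones((5,5)))
c=max(cv2.findContours(m,0,2)[0],key=cv2.contourArea).reshape(-1,2)+[x,y]
q=np.float32([onz(S,*k,.018)[:2] for k in c]); print(cv2.minAreaRect(q),c.min(0),c.max(0), cv2.contourArea(c))
xd=np.array([-yd[1],yd[0],0]); print('pred corners side',[proj(S,dc+[0,0,.022]+a*.0565*xd+b*.0785*yd).round(1).tolist() for a,b in((1,0),(-1,0),(0,1),(0,-1))])
p,Q,s=cur(); L=lay_R(); hc=dc+.03*yd+[0,0,.026]; tt=L@tl; gp=hc-.072*tt
delta(p,Q,gp+.0095*L[:,2]+[0,0,.015],L,'above15'); print((Q.T@np.array([0,0,-.015])*1000).round(1))
E
```

```text
((0.5215078592300415, -0.19578096270561218), (0.11552529782056808, 0.1616339534521103), 65.98638153076172) [339 194] [400 233] 1598.0
pred corners side [[362.8, 227.8], [376.7, 199.5], [342.6, 204.1], [398.5, 222.6]]
above15 shift [ 31.8   0.3 128.1] turn [-0.1  0.3 -0. ] | 132.0 0.0
[ 3.7  0.  14.5]
```

Emit:
move_arm --commands "9 0 36 0 0 0 -1; 18 0 72 0 0 0 -1; 26 0 104 0 0 0 -1; 31 0 122 0 0 0 -1; 33 0 128 0 0 0 -1"

```text
t: 9.25
tcp_pos: [0.4817, -0.1769, 0.0383]
tool_rot: [0.973, -0.197, -0.118, -0.024]
force: [0.2, -1.0, -1.2]
finger_gap: 0.119
gripper_force: 48.8
```

Emit:
move_arm --commands "0 0 0 0 0 0 -1; 1 0 2 0 0 0 -1; 1 0 4 0 0 0 -1; 2 0 6 0 0 0 -1; 2 0 8 0 0 0 -1"

```text
t: 9.88
tcp_pos: [0.4818, -0.1773, 0.0303]
tool_rot: [0.973, -0.197, -0.118, -0.024]
force: [-0.9, -1.1, -0.3]
finger_gap: 0.119
gripper_force: 48.8
```

```bash
python3 - <<'E'
from h import *
from station import snapshot
p,Q,s=cur(); print(p,s['q'],s['finger_gap'],s['force'],s['ft_torque'])
g=p-.0095*Q[:,2]; t=Q@tl; print('head',g+.072*t,'dish y',((g+.072*t)-dc)@yd)
S=snapshot('side'); np.savez('side4.npz',**S)
for k in(.102,.072,-.203): print(proj(S,g+k*t))
cv2.imwrite('pics/low.png',cv2.resize(S['image'][150:270,320:480,::-1],None,fx=5,fy=5,interpolation=cv2.INTER_CUBIC))
E
```

```text
[ 0.48179104 -0.1773287   0.03032257] [-0.5498239   0.77725349  1.67526114 -0.04398684  0.92759516  1.45193355] 0.1187245263645188 [-0.90636371 -1.10875192 -0.2896759 ] [-0.12435592 -0.12890155  0.03362907]
head [ 0.55014795 -0.20626368  0.03730639] dish y 0.03405278171748866
[347.87682734 202.08899935]
[358.40406085 205.28341896]
[464.3351525  237.42751037]
```

View pics/low.png

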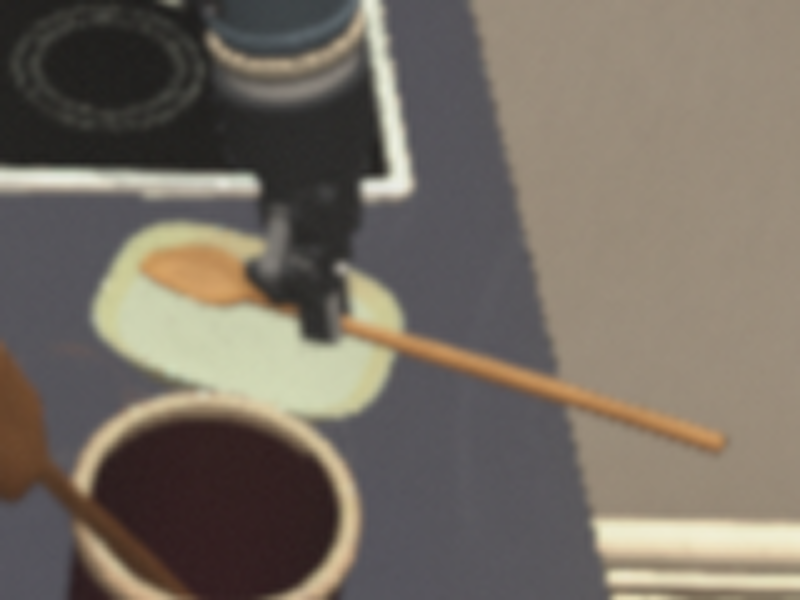

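The head is over the dish: the tip is at (348,202) as predicted, and the handle leaves over the near lip. Now I'll lower it slowly.

Emit:
move_arm --commands "0 0 1 0 0 0 -1; 0 0 3 0 0 0 -1; 1 0 4 0 0 0 -1; 1 0 5 0 0 0 -1; 1 0 5 0 0 0 -1"

```text
t: 10.55
tcp_pos: [0.4814, -0.1771, 0.0251]
tool_rot: [0.973, -0.197, -0.118, -0.024]
force: [0.2, 0.8, -0.0]
finger_gap: 0.118
gripper_force: 48.8
```

Emit:
move_arm --commands "0 0 1 0 0 0 -1; 0 0 1 0 0 0 -1; 1 0 2 0 0 0 -1; 1 0 2 0 0 0 -1; 1 0 2 0 0 0 -1"

```text
t: 11.18
tcp_pos: [0.4819, -0.1774, 0.023]
tool_rot: [0.973, -0.197, -0.118, -0.024]
force: [0.1, 0.6, -1.0]
finger_gap: 0.111
gripper_force: 48.8
```

```bash
python3 - <<'E'
from h import *
p,Q,s=cur(); print(p,s['force'],s['ft_torque']); g=p-.0095*Q[:,2]; t=Q@tl; print(g,g+.072*t)
E
```

```text
[ 0.48192837 -0.17737828  0.0230353 ] [ 0.14732061  0.64630213 -1.03173215] [-0.07698917 -0.07716996  0.00418495]
[ 0.48401493 -0.1782651   0.0322608 ] [ 0.55028763 -0.20631459  0.02999044]
```

Emit:
move_arm --commands "0 0 1 0 0 0 -1; 0 0 1 0 0 0 -1; 0 0 1 0 0 0 -1; 0 0 2 0 0 0 -1; 0 0 2 0 0 0 -1"

```text
t: 11.8
tcp_pos: [0.4814, -0.1771, 0.021]
tool_rot: [0.973, -0.197, -0.118, -0.024]
force: [0.0, -0.2, -0.0]
finger_gap: 0.117
gripper_force: 48.8
```

Emit:
move_arm --commands "0 0 1 0 0 0 -1; 0 0 1 0 0 0 -1; 0 0 1 0 0 0 -1; 0 0 1 0 0 0 -1; 0 0 1 0 0 0 -1"

```text
t: 12.42
tcp_pos: [0.4815, -0.1772, 0.0203]
tool_rot: [0.973, -0.197, -0.117, -0.024]
force: [1.3, -0.7, 3.5]
finger_gap: 0.115
gripper_force: 49.0
```

Emit:
move_arm --commands "0 0 0.5 0 0 0 -1; 0 0 0.5 0 0 0 -1; 0 0 1 0 0 0 -1; 0 0 1 0 0 0 -1; 0 0 1 0 0 0 -1"

```text
t: 13.05
tcp_pos: [0.4815, -0.1772, 0.0198]
tool_rot: [0.973, -0.197, -0.117, -0.024]
force: [0.7, -0.2, 8.2]
finger_gap: 0.111
gripper_force: 49.4
```

```bash
python3 - <<'E'
from h import *
p,Q,s=cur(); print(p,s['force'],s['ft_torque']); g=p-.0095*Q[:,2]; t=Q@tl; print(g,g+.072*t)
E
```

```text
[ 0.48152943 -0.17721278  0.01982517] [ 0.71997477 -0.20521896  8.21888536] [ 0.1042611   0.16920085 -0.00313048]
[ 0.48360806 -0.17809534  0.02905286] [ 0.54987939 -0.20615365  0.0268524 ]
```

Emit:
move_arm --commands "0 0 -1 0 0 0 -1; 0 0 -1 0 0 0 -0.7; 0 0 -1 0 0 0 -0.6; 0 0 -1 0 0 0 -0.4; 0 0 -1 0 0 0 -0.4" --grip_force 20

```text
t: 13.68
tcp_pos: [0.4811, -0.177, 0.0199]
tool_rot: [0.973, -0.197, -0.118, -0.024]
force: [-0.2, -0.8, 0.8]
finger_gap: 0.299
gripper_force: 0.0
```

```bash
python3 - <<'E'
from h import *
from station import snapshot
p,Q,s=cur(); print(p,s['finger_gap'],s['force'],s['ft_torque'])
print((Q.T@np.array([0,0,.15])*1000).round(1))
S=snapshot('side'); np.savez('side5.npz',**S)
cv2.imwrite('pics/rel.png',cv2.resize(S['image'][150:270,320:480,::-1],None,fx=5,fy=5,interpolation=cv2.INTER_CUBIC))
E
```

```text
[ 0.48112285 -0.1769989   0.01992032] 0.2993963637659468 [-0.21115861 -0.82429817  0.75790873] [-0.08272977 -0.17013219  0.00870491]
[-3.590e+01 -1.000e-01 -1.457e+02]
```

View pics/rel.png

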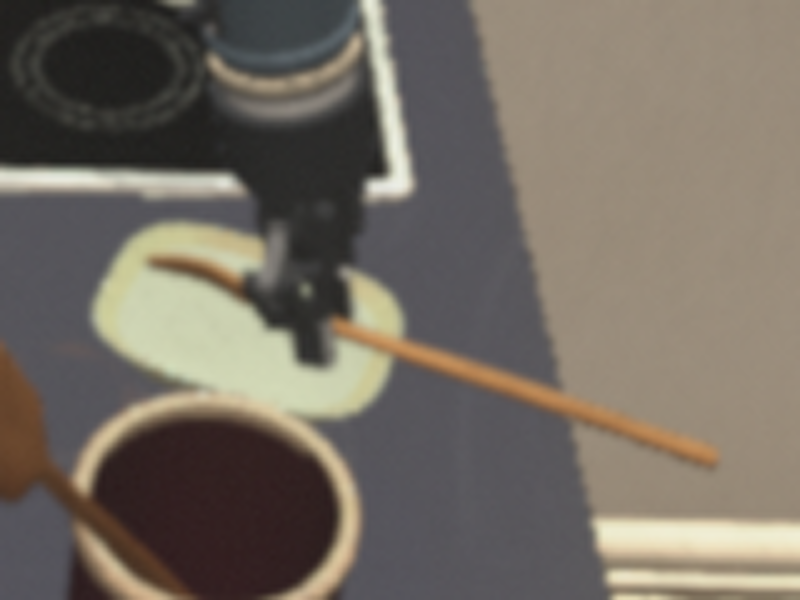

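The spoon has rolled about its rod: the head is edge-on, tip near (350,202), and it is still between the fingers. I'll wait and see whether it settles.

Emit:
move_arm --commands "0 0 0 0 0 0 -0.4; 0 0 0 0 0 0 -0.4; 0 0 0 0 0 0 -0.4; 0 0 0 0 0 0 -0.4; 0 0 0 0 0 0 -0.4"

```text
t: 14.35
tcp_pos: [0.4813, -0.1771, 0.0201]
tool_rot: [0.973, -0.197, -0.118, -0.024]
force: [0.3, 0.5, 0.5]
finger_gap: 0.302
gripper_force: 0.0
```

```bash
python3 - <<'E'
from h import *
from station import snapshot
p,Q,s=cur(); print(p,s['finger_gap'],s['force'],s['ft_torque'])
S=snapshot('side'); O=load('side5'); 
m=wood(S)
for n,d in(('5',O),('now',S)):
    q=wood(d)[190:250,345:470]; k=cv2.connectedComponentsWithStats(q); i=[r for r in k[2][1:].tolist() if r[4]>30]; print(n,i)
print('rod line',rodline(S,(392,217),(463,242),6)[:2])
np.savez('side6.npz',**S)
E
```

```text
[ 0.48126446 -0.17708872  0.02014099] 0.30179516618190955 [0.25800377 0.4527359  0.50967578] [-0.07060176 -0.09730945 -0.01740759]
5 [[6, 12, 17, 6, 33], [42, 23, 76, 30, 251]]
now [[6, 10, 17, 8, 48], [42, 23, 76, 31, 255]]Traceback (most recent call last):
  File "<stdin>", line 8, in <module>
  File "h.py", line 18, in rodline
    x=cv2.fitLine(np.float32(pts),cv2.DIST_HUBER,0,.01,.01).ravel(); return x[2:],x[:2],len(pts)
      ~~~~~~~~~~~^^^^^^^^^^^^^^^^^^^^^^^^^^^^^^^^^^^^^^^^^^
cv2.error: OpenCV(4.12.0) /io/opencv/modules/imgproc/src/linefit.cpp:618: error: (-215:Assertion failed) npoints2 >= 0 || npoints3 >= 0 in function 'fitLine'
```

Emit:
move_arm --commands "0 0 0 0 0 0 -0.4; 0 0 0 0 0 0 -0.4; 0 0 0 0 0 0 -0.4; 0 0 0 0 0 0 -0.4; 0 0 0 0 0 0 -0.4"

```text
t: 15.02
tcp_pos: [0.4813, -0.1771, 0.0201]
tool_rot: [0.973, -0.197, -0.118, -0.024]
force: [-0.2, -0.1, -0.8]
finger_gap: 0.307
gripper_force: 0.0
```

```bash
cat >> h.py <<'E'
def state(n):
    from station import snapshot
    S=snapshot('side'); np.savez(n+'.npz',**S)
    for v0,v1,u0,u1 in((190,222,343,372),(222,250,420,470)):
        q=wood(S)[v0:v1,u0:u1]; ys,xs=np.nonzero(q); print(n,len(xs),'u',xs.min()+u0,xs.max()+u0,'v',ys.min()+v0,ys.max()+v0,'mean',xs.mean()+u0,ys.mean()+v0)
E
python3 - <<'E'
from h import *
state('side7')
for f in('side4','side5','side6'):
    S=load(f)
    for v0,v1,u0,u1 in((190,222,343,372),(222,250,420,470)):
        q=wood(S)[v0:v1,u0:u1]; ys,xs=np.nonzero(q); print(f,len(xs),'u',xs.min()+u0,xs.max()+u0,'v',ys.min()+v0,ys.max()+v0,'mean',xs.mean()+u0,ys.mean()+v0)
E
```

```text
side7 48 u 351 367 v 200 207 mean 359.9791666666667 202.8125
side7 154 u 420 462 v 225 243 mean 441.03246753246754 234.28571428571428
side4 186 u 348 371 v 199 210 mean 360.0 204.3494623655914
side4 150 u 420 464 v 223 239 mean 441.4 231.20666666666668
side5 33 u 351 367 v 202 207 mean 360.24242424242425 203.84848484848484
side5 149 u 420 462 v 225 242 mean 441.1275167785235 233.6510067114094Traceback (most recent call last):
  File "<stdin>", line 4, in <module>
  File "h.py", line 3, in load
    def load(n): return dict(np.load(n+'.npz'))
                             ~~~~~~~^^^^^^^^^^
    fid = stack.enter_context(open(os.fspath(file), "rb"))
                              ~~~~^^^^^^^^^^^^^^^^^^^^^^^
FileNotFoundError: [Errno 2] No such file or directory: 'side6.npz'
```

```bash
python3 - <<'E'
from h import *
def colline(d,a,b,w=5):
    m=wood(d); pts=[]
    for u in range(a[0],b[0]):
        v=a[1]+(b[1]-a[1])*(u-a[0])/(b[0]-a[0]); k=np.arange(round(v)-w,round(v)+w+1); s=k[m[k,u]>0]
        if len(s)>=2: pts.append((u,s.mean()))
    x=cv2.fitLine(np.float32(pts),cv2.DIST_HUBER,0,.01,.01).ravel(); return x[2:],x[:2],len(pts)
a=np.array([.48361,-.1781,.029]); 
for f,o in(('side4',(398,217)),('side7',(398,218))):
    S=load(f); l=colline(S,o,(461,239 if f=='side4' else 242))
    p0,r1=ray(S,*l[0]); _,r2=ray(S,*(l[0]+20*l[1])); n=np.cross(r1,r2)
    N=np.array([-yd[1],yd[0],0]); t=np.cross(n,N); t/=np.linalg.norm(t); t*=np.sign(t[0])
    x=np.linalg.solve(np.array([n,N,t]),np.array([n@p0,N@a,t@a]))
    g=lambda s: x+t*((s-(x-dc)@yd)/(t@yd))
    print(f,l,'slope deg (head up +)',np.degrees(np.arcsin(t[2])),'z at dish y -70,+34,-240:',[g(s)[2].round(4) for s in(-.07,.034,-.24)])
    print(' end of rod',near(S,x,t,462.5,243) if f=='side7' else near(S,x,t,464.5,238.5))
E
```

```text
side4 (array([429.     , 227.26984], dtype=float32), array([0.95312077, 0.30259022], dtype=float32), 63) slope deg (head up +) -0.6655620184546999 z at dish y -70,+34,-240: [np.float64(0.0401), np.float64(0.0389), np.float64(0.0421)]
 end of rod [ 0.29572696 -0.09873509  0.04214209]
side7 (array([429.     , 229.85715], dtype=float32), array([0.93790036, 0.3469047 ], dtype=float32), 63) slope deg (head up +) 3.2796440016621653 z at dish y -70,+34,-240: [np.float64(0.037), np.float64(0.043), np.float64(0.0273)]
 end of rod [ 0.2959382  -0.09882433  0.02717252]
```

Emit:
move_arm --commands "0 0 0 0 0 0 -0.3; 0 0 0 0 0 0 -0.2; 0 0 0 0 0 0 -0.1; 0 0 0 0 0 0 0; 0 0 0 0 0 0 0"

```text
t: 15.7
tcp_pos: [0.4813, -0.1771, 0.0201]
tool_rot: [0.973, -0.197, -0.118, -0.024]
force: [1.0, -0.1, 0.1]
finger_gap: 0.497
gripper_force: 0.0
```

```bash
python3 - <<'E'
from h import *
state('side8')
E
```

```text
side8 49 u 351 367 v 200 207 mean 359.8775510204082 202.75510204081633
side8 154 u 420 462 v 225 243 mean 441.03246753246754 234.28571428571428
```

Emit:
move_arm --commands "-3 0 -12 0 0 0 0; -9 0 -36 0 0 0 0; -18 0 -72 0 0 0 0; -29 0 -117 0 0 0 0; -36 0 -146 0 0 0 0"

```text
t: 16.38
tcp_pos: [0.4817, -0.1774, 0.1734]
tool_rot: [0.973, -0.197, -0.116, -0.024]
force: [0.5, -0.3, -0.5]
finger_gap: 0.501
gripper_force: 0.0
```

Emit:
move_arm --commands "-10 40 0 0 0 0 0; -20 80 0 0 0 0 0; -30 120 0 0 0 0 0; -40 160 0 0 0 0 0; -50 180 0 0 0 0 0"

```text
t: 17.0
tcp_pos: [0.3652, -0.3257, 0.1833]
tool_rot: [0.973, -0.198, -0.117, -0.024]
force: [-0.3, -0.7, 0.4]
finger_gap: 0.501
gripper_force: 0.0
```

```bash
python3 - <<'E'
from h import *
from station import snapshot
p,Q,s=cur(); print(p,s['q'])
state('side9'); S=load('side9'); T=snapshot('top'); np.savez('top9.npz',**T)
a=S['image'][180:260,330:490]; b=T['image'][200:340,280:440]
a=cv2.resize(a,None,fx=3.75,fy=3.75,interpolation=cv2.INTER_CUBIC); b=cv2.resize(b,(600*140//140*160//140*300//343,300),interpolation=cv2.INTER_CUBIC)
b=cv2.resize(T['image'][200:340,280:440],(343,300),interpolation=cv2.INTER_CUBIC); b=np.pad(b,((0,0),(0,600-343),(0,0)))
cv2.imwrite('pics/fin.png',np.vstack([a,b])[:,:,::-1])
E
```

```text
[ 0.36524103 -0.32568239  0.18334522] [-0.88812543  0.50995549  1.66270201 -0.12066361  1.18398577  1.14256735]
side9 58 u 351 371 v 200 209 mean 361.6034482758621 203.6551724137931
side9 152 u 420 462 v 225 243 mean 440.9605263157895 234.23684210526315
```

View pics/fin.png

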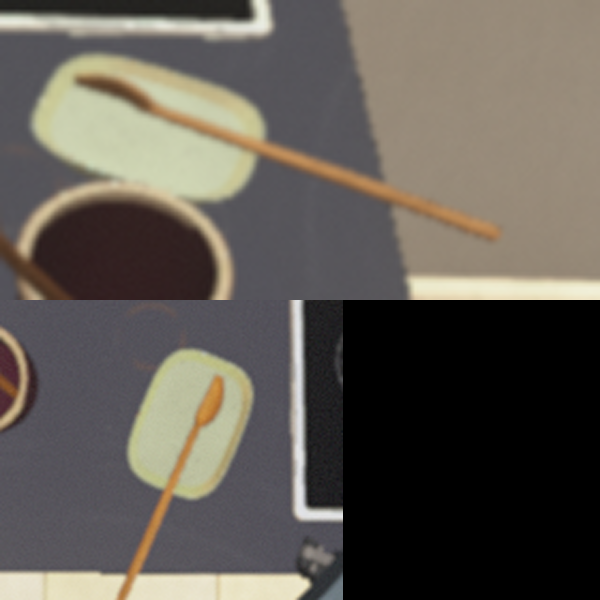

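The spoon lies free in the dish, with the handle out over the near lip and the head fully inside (top tip near (382,236)). The head has rolled onto its edge, so I'll measure its true 3D line.

```bash
python3 - <<'E'
from h import *
S,T=load('side9'),load('top9')
def colline(d,a,b,w=5):
    m=wood(d); pts=[]
    for u in range(a[0],b[0]):
        v=a[1]+(b[1]-a[1])*(u-a[0])/(b[0]-a[0]); k=np.arange(round(v)-w,round(v)+w+1); s=k[m[k,u]>0]
        if len(s)>=2: pts.append((u,s.mean()))
    x=cv2.fitLine(np.float32(pts),cv2.DIST_HUBER,0,.01,.01).ravel(); return x[2:],x[:2],len(pts)
ls=colline(S,(373,209),(460,242)); lt=rodline(T,(370.5,262),(345,318),6)
p,t=cross([S,T],[ls,lt]); t*=np.sign(t[0]); print(ls,lt,'dir',t,'slope',np.degrees(np.arcsin(t[2])),'az',np.degrees(np.arctan2(t[1],t[0])))
f=near(S,p,t,462.5,243); print('foot',f,'head',f+.275*t,'tip',f+.305*t,'tip by T',near(T,p,t,382,236))
for n,q in(('com',.178),('head',.275),('tip',.305),('grip',.203)):
    r=f+q*t-np.array([.520,-.1945,0]); print(n,'dish y',r@yd,'dish x',r@np.array([-yd[1],yd[0],0]),'z',r[2])
m=wood(T)[230:262,365:395]; k=max(cv2.findContours(m,0,2)[0],key=cv2.contourArea); print('head rect T',cv2.minAreaRect(k))
E
```

```text
(array([416.3 , 225.25], dtype=float32), array([0.9396684, 0.3420867], dtype=float32), 85) (array([357.69092, 290.     ], dtype=float32), array([ 0.39868972, -0.9170859 ], dtype=float32), 55) dir [ 0.91721312 -0.3963184   0.04064259] slope 2.329290563351592 az -23.36867846805335
foot [ 0.29299353 -0.10410274  0.02132152] head [ 0.54522714 -0.2130903   0.03249823] tip [ 0.57274353 -0.22497985  0.03371751] tip by T [ 0.56901068 -0.22336692  0.03355211]
com dish y -0.06644380513196674 dish x -0.006515836605293303 z 0.02855590341832015
head dish y 0.03047280593494408 dish x -0.007308630460742066 z 0.03249823486150278
tip dish y 0.06044701554326693 dish x -0.007553824436654067 z 0.033717512627435546
grip dish y -0.04146529712503095 dish x -0.0067201649185533 z 0.029571968223264126
head rect T ((12.498270988464355, 19.565746307373047), (8.352941513061523, 28.176471710205078), 28.072484970092773)
```

```bash
python3 - <<'E'
from h import *
from station import ticket
A,B,C,D=load('top0'),load('top9'),load('side0'),load('side9')
for n,a,b,(x,y,w,h) in(('mug',A,B,(245,120,50,45)),('mill',A,B,(308,130,28,28)),('sugar',A,B,(352,140,46,46)),('turner',A,B,(208,178,45,30)),('crock',A,B,(236,240,60,34)),('crock side',C,D,(330,270,62,40)),('turner side',C,D,(312,215,18,36)),('dish left',A,B,(336,220,25,70))):
    print(n,np.abs(a['image'][y:y+h,x:x+w].astype(int)-b['image'][y:y+h,x:x+w]).mean().round(1))
state('side10')
E
```

```text
mug 1.8
mill 2.3
sugar 1.9
turner 7.6
crock 3.3
crock side 1.3
turner side 4.2
dish left 2.5
side10 60 u 351 371 v 200 209 mean 361.6166666666667 203.63333333333333
side10 154 u 420 462 v 225 243 mean 441.03246753246754 234.28571428571428
```

```bash
python3 -c "
from station import ticket
print(ticket.sign_off())"
```

```text
the job is handed in; nothing more can be done
None
```

I've handed in the job: the spoon lies released and still, its rod about 2° off level and its head inside the dish, but the head rolled onto its edge as I let go, with the weight almost over the near lip; the turner shifted slightly but still stands, and the crock, dish, mug, mill and sugar bowl look unmoved.

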